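# Put the solder reels on their colour-coded stands

## Task

Put the four solder reels away on the two post stands so the two alloys stay apart: blue reels on the blue stand, red reels on the red stand, on each stand the large reel at the bottom and the small one on top of it, both over the post and sitting flat. Lower each reel all the way down before you let go of it (do not drop it), and leave the multimeter, parts bin, desoldering pump and screwdriver where they lie.

Things in the scene. Friction and masses are not known exactly. Their poses are not given: they have to be found in the camera images.
- blue_stand: blue reel stand, fixed to the bench: a round blue foot 84 mm in diameter, 8 mm thick, with one upright steel post 10 mm in diameter at its centre; post top 74 mm above the bench, its last 8 mm tapered. Origin: on the post's axis at bench level; z up. The first reel sits on the foot, underside 8 mm above the origin; the second on the first, underside at 42 mm.
- red_stand: red reel stand, fixed to the bench: a round red foot 84 mm in diameter, 8 mm thick, with one upright steel post 10 mm in diameter at its centre; post top 74 mm above the bench, its last 8 mm tapered. Origin: on the post's axis at bench level; z up. The first reel sits on the foot, underside 8 mm above the origin; the second on the first, underside at 42 mm.
- blue_large: large (the bigger of the two) blue solder reel, loose, standing flat: an upright round drum 64 mm in diameter, 34 mm high, about 350 g, blue flanges 4 mm thick and silver wire between them out to the same diameter, so its side can be gripped anywhere. A 26 mm hole runs straight through it, top to bottom. Origin: on its axis, at the underside; z up.
- blue_small: small (the smaller of the two) blue solder reel, loose, standing flat: an upright round drum 46 mm in diameter, 28 mm high, about 150 g, blue flanges 4 mm thick and silver wire between them out to the same diameter, so its side can be gripped anywhere. A 26 mm hole runs straight through it, top to bottom. Origin: on its axis, at the underside; z up.
- red_large: large (the bigger of the two) red solder reel, loose, standing flat: an upright round drum 64 mm in diameter, 34 mm high, about 350 g, red flanges 4 mm thick and silver wire between them out to the same diameter, so its side can be gripped anywhere. A 26 mm hole runs straight through it, top to bottom. Origin: on its axis, at the underside; z up.
- red_small: small (the smaller of the two) red solder reel, loose, standing flat: an upright round drum 46 mm in diameter, 28 mm high, about 150 g, red flanges 4 mm thick and silver wire between them out to the same diameter, so its side can be gripped anywhere. A 26 mm hole runs straight through it, top to bottom. Origin: on its axis, at the underside; z up.
- multimeter: loose yellow hand multimeter lying on its back, to be left alone: 150 mm long (x) by 76 mm wide (y), 44 mm high with its dial. Origin: centre of the underside.
- parts_bin: loose open grey plastic parts bin with a few black components, to be left alone: 120 mm (x) by 90 mm (y), 50 mm high. Origin: centre of the underside.
- pump: loose silver and black desoldering pump lying flat, to be left alone: 168 mm long along its x (from 88 mm behind to 80 mm ahead of the origin), 21 mm across. Origin: under its middle, at bench level.
- screwdriver: loose screwdriver with an orange handle lying flat, to be left alone: 170 mm long along its x (handle from 90 mm behind the origin to the origin, 22 mm across; thin steel blade from there to 80 mm ahead). Origin: where blade meets handle, at bench level.
Things that resemble listed ones, but are neither listed nor needed, are in the scene too. What is shaped like the red_large but yellow is not meant. What is shaped like the blue_small but pink or turquoise is not meant.

How it is judged:
By the outcome, as a careful person would: the job done as asked, in the order asked, and still so for the second after the job is handed in, with the robot touching nothing.
It also fails if it takes over 102 s, if anything falls off the work surface, if the arm or the gripper's body presses on something with over 40 N, if the wrist force passes 120 N, or if a joint passes its speed limit or range.

## Robot

A 6-joint arm with a two-finger parallel gripper is mounted at the origin on the work surface. World frame = base frame: x ahead of the robot, y to its left, z up, the work surface at z = 0. Lengths are in m, angles in rad, forces in N, time in s.
With the tool pointing down it reaches from about 0.3 to 0.875 m from the base axis. Payload 6.4 kg.
Tool frame: the origin (TCP) lies midway between the tips of the shut fingers; the grasp point (between the pads) lies hold_point_z behind it (hold_point_z is the distance from the TCP to the grasp point, in m); z points along the fingers, y is the line along which they close (so a half turn about z gives the same grasp; the last joint's range is limited). The gripper opens to 85 mm and grips with 20 to 120 N. Pads are 22 mm wide; open, the fingers measure 114 mm over their backs; the gripper's body (76 mm by 85 mm) begins 54 mm behind the grasp point. The pads swing forward as they close: fully open they stand 13 mm farther back than shut.
Start: joints at [1.136, 0.181, 1.607, -0, 1.354, -0.206], TCP at [0.13, 0.56, 0.231] pointing down, gripper open.
Joint ranges: [-2.99, 2.99], [-0.89, 2.07], [0.3, 2.58], [-1.14, 4.28], [0, 2.63], [-3.12, 3.12]. Speed limits (rad/s): [2.57, 2.57, 3.01, 3.14, 3.14, 3.14].

## Interface

Orientations are given as a rotation vector (axis times angle).
In Python, from bench import * gives the robot as it stands.
- The arm moves only by the shell command python3 -m pendant 'ROWS'. ROWS is JSON, a list of rows, each a list of 3 entries, a list of its own where there are three numbers: the opening, from -1 (shut) to 1 (fully open), then the shift along the tool's x, y, z in mm, then the turn, a rotation vector about the tool's x, y, z in degrees. In form: [[jaw, [x, y, z], [wx, wy, wz]], ...]. A call has 1 to 8 rows; each row shifts and turns the commanded pose from where the row before left it, along the tool's axes as they then stand; what a row does not reach is not made up. A row lasts 1/8 s, in which the tool goes at most 62.5 mm and 10.7 degrees, less where a joint would pass 70% of its speed; a pose out of reach is approached as far as the arm can. A call with a gripper value outside its range is refused whole. The fingers move at their own pace and stop on an object; the grip force is fixed at half the most. Time passes only in rows, so rows that do not move let the fingers close. It gives the time, the measured TCP pose, the force, the opening and the grip force at its end, in the units of the state.
- get_state(): the state, without advancing time (a new reading comes with each control period).
- read_camera(name): name is "scene" or "top" or "wrist"; returns a dict with "img" (400x640x3 uint8, red, green, blue), "range_z" (400x640 float32, m along the optical axis (not along the pixel's ray), 0 where there is no reading), "fx", "fy", "cx", "cy" (pixels), "view" (4x4, takes a point from world to camera coordinates). Camera axes: x right, y down, z forward; pixel columns grow to the right and rows downward; lengths in m; the calibration is good to about 2 mm. The wrist camera is an equidistant fisheye: a pixel r from the principal point sees the ray r / f radians off the axis. A picture is of the moment at which its call begins.
- sign_off(): hands the job in; it is judged then, once.
Trained networks look in a picture, given as the dict that the camera call returned (one of the last four; its "shot" number tells which), for a name from the list of things; names that differ only in an ending like _2 or _b are one class to them, and where a whole thing is asked for, a point or a joint stands for the part that bears it (a point fixed in the world has none). Each returns a list of dicts, best first, with "confidence" (0 to 1); they miss things now and then, are a little off and sometimes report something else, mostly with a low value. They report only what shows in the picture. A call takes as long as a camera call. They do not tell look-alikes from the thing itself.
- boxes_of(picture, name): "position" ([x, y, z] in m, in world coordinates, good to about 4 mm: the middle of the surface that is visible of it).
- outline_of(picture, name): "pixels" (400x640 bool, what is visible of it).
The state is a dict: "t": time; "joint_positions": joint angles; "dq": joint speeds; "joint_torque": joint torques, N m; "tcp_pos": TCP position; "orientation": TCP orientation; "force": force on the tool from outside, world axes, zero at the start; "ft_torque": the same for the moment, N m; "grip_width": opening from 0.0 (shut) to 1.0 (fully open); "finger_force": force on a finger pad.
Only numpy, scipy, OpenCV 4.12 (cv2) and the standard library are available. Lean on these libraries where they do the work, as an engineer would, in place of code of your own. Each camera call takes 0.05 s, during which the arm holds its last target. There are 200 camera calls.

## Working session

There is one attempt and no reset: what is moved stays moved. The work goes in short steps, Python scripts to look and compute and a shell command to move; the robot and the scene stay as the last step left them, time stands still between calls to the robot, and variables do not carry over. Pictures are saved under pics/ and viewed, at most 14 in all, crops included, and the job is handed in when it is done.

```bash
mkdir -p pics; cat > h.py <<'E'
from bench import *
import numpy as np, cv2
from scipy.spatial.transform import Rotation as R
def world(p,u,v):
    z=p['range_z'][v,u]; c=np.array([(u-p['cx'])/p['fx']*z,(v-p['cy'])/p['fy']*z,z,1+0*z]).reshape(4,-1)
    return (np.linalg.inv(p['view'])@c)[:3].T
def save(p,n): cv2.imwrite('pics/'+n,p['img'][:,:,::-1])
E
python3 - <<'E'
from h import *
s=get_state(); print(s)
for c in ['scene','top']:
    p=read_camera(c); save(p,c+'0.png')
    print(c,p['fx'],p['cx'],p['cy'],p['view'].round(3).tolist())
    for n in ['blue_stand','red_stand','blue_large','blue_small','red_large','red_small']:
        for d in boxes_of(p,n): 
            w=np.append(d['position'],1); q=p['view']@w
            print(n,np.round(d['position'],3),round(d['confidence'],2),int(p['cx']+p['fx']*q[0]/q[2]),int(p['cy']+p['fy']*q[1]/q[2]))
E
```

```text
{'t': 0.0, 'joint_positions': array([ 1.13567899e+00,  1.81528172e-01,  1.60801710e+00, -2.58492379e-05,
        1.35381714e+00, -2.06327101e-01]), 'dq': array([-1.39783012e-05,  5.82758231e-04,  6.72399604e-04, -7.15853570e-04,
       -6.26569147e-04, -8.05504145e-04]), 'joint_torque': array([-1.21075745e-04, -4.44880021e+01, -3.51331830e+01, -2.36599080e-04,
        9.11067822e-03,  1.81484796e-05]), 'tcp_pos': array([0.13017331, 0.55949321, 0.23038701]), 'orientation': array([-3.58529750e-01, -3.12052865e+00,  2.65022232e-03]), 'force': array([-0.323405  , -0.67513095,  0.96007443]), 'ft_torque': array([-0.00473642,  0.00732235,  0.0071146 ]), 'finger_force': 0.0, 'grip_width': 0.9987187683054829}
scene 447.27031096495733 317.49235226154025 204.02368803373972 [[-0.698, 0.716, -0.009, 0.362], [0.446, 0.425, -0.787, -0.173], [-0.56, -0.554, -0.617, 1.391], [0.0, 0.0, 0.0, 1.0]]
blue_stand [0.606 0.246 0.006] 0.7 373 300
red_stand [ 0.614 -0.242  0.012] 0.96 225 199
red_stand [0.568 0.134 0.014] 0.71 344 261
blue_large [ 0.518 -0.126  0.013] 0.43 282 201
blue_small [0.36  0.237 0.023
[... 300 characters left out ...]
-0.001  0.023] 0.61 284 242
top 422.8724121850221 322.8687985835965 194.48298109943613 [[-0.004, -1.0, -0.018, 0.018], [-0.993, 0.006, -0.117, 0.486], [0.117, 0.017, -0.993, 1.301], [0.0, 0.0, 0.0, 1.0]]
blue_stand [0.6   0.242 0.01 ] 0.75 252 160
red_stand [ 0.608 -0.243  0.01 ] 0.88 403 157
blue_large [ 0.474 -0.246  0.036] 0.88 406 197
blue_small [0.408 0.133 0.031] 0.63 285 219
blue_small [0.354 0.236 0.029] 0.53 252 237
blue_small [ 0.504 -0.132  0.014] 0.2 369 189
red_large [ 0.343 -0.075  0.037] 0.68 352 240
red_large [ 0.453 -0.004  0.034] 0.6 328 204
red_large [0.352 0.035 0.033] 0.56 316 237
red_small [ 0.484 -0.423  0.035] 0.53 463 194
red_small [ 0.617 -0.008  0.027] 0.46 330 153
```

```bash
python3 - <<'E'
import cv2
a=cv2.imread('pics/top0.png')[110:290,200:480]
cv2.imwrite('pics/topcrop.png',cv2.resize(a,(780,501),interpolation=cv2.INTER_CUBIC))
E
```

```text
(no output)
```

View pics/topcrop.png

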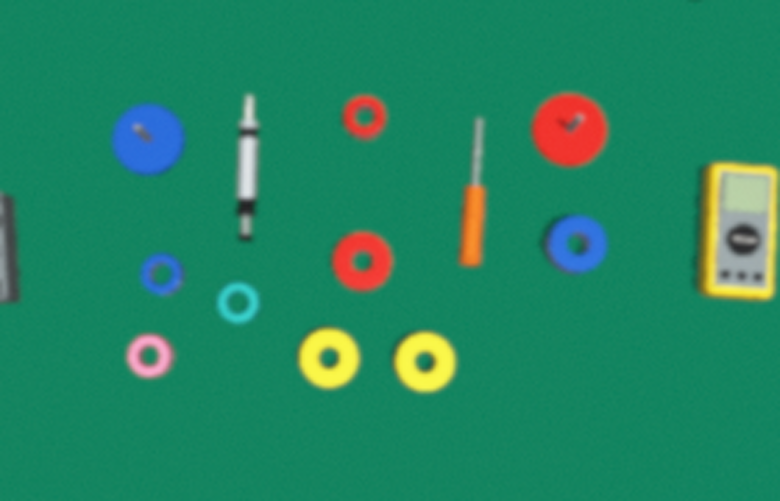

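View pics/scene0.png

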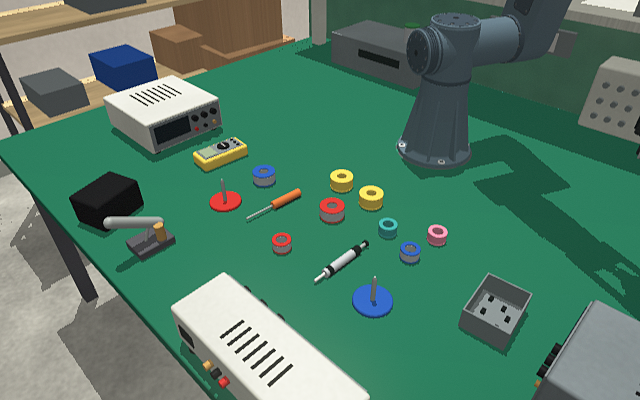

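```bash
cat > m.py <<'E'
from h import *
T={'blue_stand':(253,160,.008,'b'),'red_stand':(405,157,.008,'r'),'blue_large':(407,198,.034,'b'),'blue_small':(258,208,.028,'b'),'red_large':(330,204,.034,'r'),'red_small':(331,152,.028,'r')}
def ctr(p,uv,h,col,rad=22):
    im=p['img'].astype(int); r,g,b=im[...,0],im[...,1],im[...,2]
    m=(r>1.7*np.maximum(g,b)) if col=='r' else (b>1.3*g)&(b>1.7*r)
    v,u=np.nonzero(m); k=np.hypot(u-uv[0],v-uv[1])<rad; u,v=u[k],v[k]
    # intersect rays with plane z=h
    V=np.linalg.inv(p['view']); d=np.c_[(u-p['cx'])/p['fx'],(v-p['cy'])/p['fy'],np.ones(len(u))]@V[:3,:3].T
    o=V[:3,3]; w=o+d*((h-o[2])/d[:,2])[:,None]
    z=world(p,u,v)[:,2]; k=abs(z-h)<.012
    (c,rr)=cv2.minEnclosingCircle(w[k][:,:2].astype(np.float32))
    return np.array(c),w[k][:,:2].mean(0),rr,np.median(z[k]),k.sum()
E
python3 - <<'E'
from m import *
import bench
print([ (n,getattr(bench,n)) for n in dir(bench) if 'hold' in n.lower() or 'HOLD' in n], dir(bench))
p=read_camera('top')
for n,(u,v,h,c) in T.items():
    a,b,r,z,k=ctr(p,(u,v),h,c); print(n,a.round(4),b.round(4),'r',round(r,4),'z',round(float(z),4),k)
p=read_camera('scene')
S={'blue_stand':(373,300),'red_stand':(225,200),'blue_large':(263,172),'blue_small':(410,247),'red_large':(332,206),'red_small':(282,240)}
for n,uv in S.items():
    a,b,r,z,k=ctr(p,uv,*T[n][2:]); print('S',n,a.round(4),b.round(4),'r',round(r,4),'z',round(float(z),4),k)
print(R.from_rotvec(get_state()['orientation']).as_matrix().round(3))
E
```

```text
[('hold_point_z', 0.0187)] ['MotionError', '__builtins__', '__cached__', '__doc__', '__file__', '__loader__', '__name__', '__package__', '__spec__', 'boxes_of', 'get_state', 'hold_point_z', 'outline_of', 'read_camera', 'sign_off']
blue_stand [0.6041 0.2419] [0.6034 0.2418] r 0.0423 z 0.0077 499
red_stand [ 0.6117 -0.2459] [ 0.611  -0.2454] r 0.0423 z 0.0079 509
blue_large [ 0.4752 -0.2454] [ 0.4752 -0.2459] r 0.0318 z 0.0336 276
blue_small [0.4452 0.2212] [0.4454 0.2212] r 0.0228 z 0.0272 119
red_large [ 0.4582 -0.0047] [ 0.4582 -0.0046] r 0.0316 z 0.0334 267
red_small [ 0.6244 -0.0086] [ 0.6242 -0.0087] r 0.023 z 0.0281 114
S blue_stand [0.6084 0.2433] [0.6106 0.2453] r 0.0438 z 0.0076 1016
S red_stand [ 0.6163 -0.2442] [ 0.6172 -0.2419] r 0.0453 z 0.0079 493
S blue_large [ 0.479  -0.2478] [ 0.4794 -0.2472] r 0.0316 z 0.0339 193
S blue_small [0.4482 0.2217] [0.4482 0.2218] r 0.0225 z 0.0272 150
S red_large [ 0.4606 -0.0054] [ 0.4612 -0.0051] r 0.0318 z 0.0337 261
S red_small [ 0.628  -0.0093] [ 0.6283 -0.0091] r 0.0229 z 0.0278 141
[[-0.974  0.227 -0.   ]
 [ 0.227  0.974  0.   ]
 [ 0.     0.    -1.   ]]
```

Candidates, as pixels in the top image:
- **Red drums:** (330,204) has r≈32 mm, so it is red_large. (331,152) has r≈23 mm, so it is red_small. The yellow drums at (318,239) and (352,240) are look-alikes.
- **Blue drums:** (407,198) has r≈32 mm, so it is blue_large. (258,208) has r≈23 mm, so it is blue_small. The turquoise one at (285,219) and the pink one at (254,238) are look-alikes.
- **Stands:** blue is at (253,160) and red at (405,157), each with a post visible.

The enlarged crop confirms these colours, and both cameras agree on size and position to about 4 mm. I'll start with red_large.

```bash
python3 -m pendant '[[1,[0,0,0],[0,0,-6.55]],[1,[0,0,0],[0,0,-6.55]],[1,[-30,-51.5,0],[0,0,0]],[1,[-30,-51.5,0],[0,0,0]],[1,[-30,-51.5,0],[0,0,0]],[1,[-30,-51.5,0],[0,0,0]],[1,[-30,-51.5,0],[0,0,0]],[1,[-30,-51.5,0],[0,0,0]]]'
python3 -m pendant '[[1,[-30,-51,0],[0,0,0]],[1,[-30,-51,0],[0,0,0]],[1,[-30,-51,0],[0,0,0]],[1,[-30,-51,0],[0,0,0]],[1,[-29,-51,0],[0,0,0]],[1,[0,0,50],[0,0,0]],[1,[0,0,0],[0,0,0]],[1,[0,0,0],[0,0,0]]]'
```

```text
t: 1.8
tcp_pos: [0.3111, 0.2494, 0.2317]
orientation: [-0.001, 3.14, 0.001]
force: [1.7, 0.7, 0.4]
grip_width: 0.997
finger_force: 0.0
t: 2.8
tcp_pos: [0.4595, -0.0036, 0.1824]
orientation: [-0.001, 3.141, -0.0]
force: [-0.1, -0.6, 1.4]
grip_width: 1.002
finger_force: 0.0
```

```bash
python3 -m pendant '[[1,[0,-1.5,50],[0,0,0]],[1,[0,0,50],[0,0,0]],[1,[0,0,40],[0,0,0]],[1,[0,0,25],[0,0,0]],[1,[0,0,13],[0,0,0]],[1,[0,0,0],[0,0,0]]]'
python3 -m pendant '[[-1,[0,0,0],[0,0,0]],[-1,[0,0,0],[0,0,0]],[-1,[0,0,0],[0,0,0]],[-1,[0,0,0],[0,0,0]],[-1,[0,0,0],[0,0,0]],[-1,[0,0,0],[0,0,0]]]'
python3 - <<'E'
from h import *
save(read_camera('wrist'),'w1.png')
E
```

```text
t: 3.55
tcp_pos: [0.46, -0.0052, 0.004]
orientation: [-0.001, 3.141, -0.0]
force: [-0.3, 0.3, -0.4]
grip_width: 1.002
finger_force: 0.0
t: 4.3
tcp_pos: [0.4607, -0.0056, 0.0054]
orientation: [-0.0, 3.139, -0.001]
force: [-3.5, 2.4, 11.7]
grip_width: 0.724
finger_force: 62.9
```

View pics/w1.png

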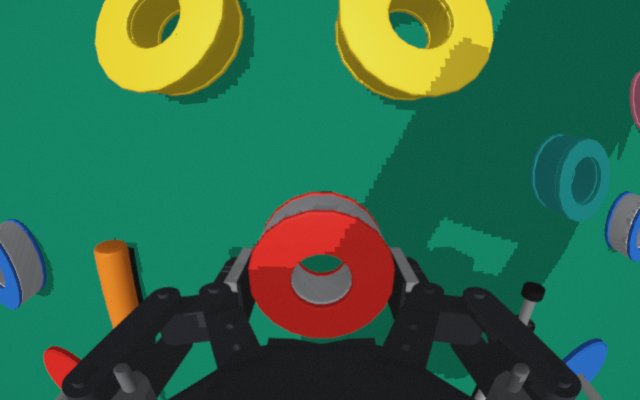

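The wrist view shows red_large centred between the pads at (322,275), with the yellow reels well clear. Next I lift it and carry it to the red stand.

```bash
python3 -m pendant '[[-1,[0,0,-15],[0,0,0]],[-1,[0,0,-45],[0,0,0]],[-1,[0,0,-50],[0,0,0]],[-1,[-25.5,-40,-5],[0,0,0]],[-1,[-25.5,-40,0],[0,0,0]],[-1,[-25.5,-40,0],[0,0,0]],[-1,[-25.5,-40,0],[0,0,0]],[-1,[-25.5,-40,0],[0,0,0]]]'
python3 -m pendant '[[-1,[-25.5,-40,0],[0,0,0]],[-1,[0,0,0],[0,0,0]],[-1,[0,0,0],[0,0,0]]]'
python3 - <<'E'
from h import *
p=read_camera('scene'); im=p['img'][80:280,120:390]
cv2.imwrite('pics/s1.png',cv2.resize(im[:,:,::-1],None,fx=2.9,fy=2.9,interpolation=cv2.INTER_CUBIC))
E
```

```text
t: 5.35
tcp_pos: [0.5872, -0.2068, 0.1191]
orientation: [0.0, 3.142, 0.0]
force: [1.6, 0.4, -3.4]
grip_width: 0.717
finger_force: 67.7
t: 5.72
tcp_pos: [0.6115, -0.245, 0.1182]
orientation: [-0.001, -3.14, -0.002]
force: [0.2, 0.5, -4.3]
grip_width: 0.722
finger_force: 67.8
```

View pics/s1.png

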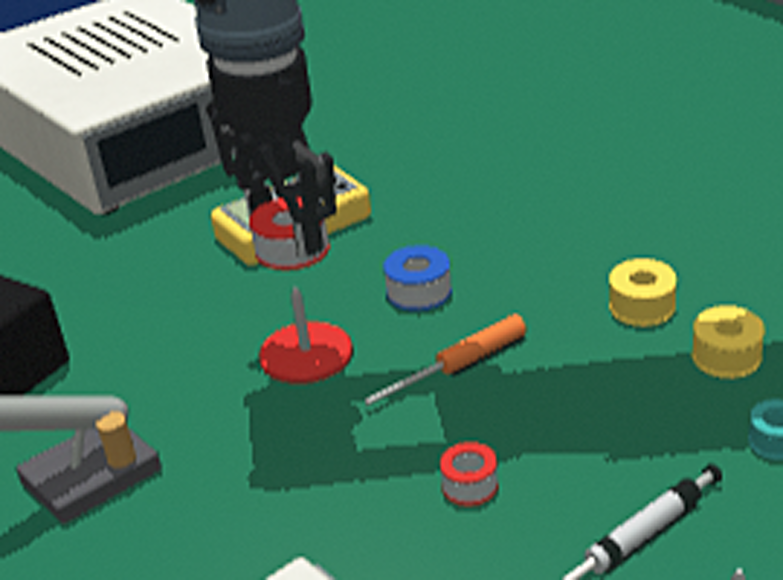

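The reel hangs level at (288,218), on the line of the post from (304,348) to (297,290). I can lower it now.

```bash
python3 -m pendant '[[-1,[-2,0,25],[0,0,0]],[-1,[0,0,30],[0,0,0]],[-1,[0,0,25],[0,0,0]],[-1,[0,0,18],[0,0,0]],[-1,[0,0,0],[0,0,0]]]'
python3 -m pendant '[[-1,[0,0,3],[0,0,0]],[-1,[0,0,2],[0,0,0]],[-1,[0,0,1],[0,0,0]],[-1,[0,0,0],[0,0,0]]]'
```

```text
t: 6.4
tcp_pos: [0.613, -0.2441, 0.0189]
orientation: [0.001, -3.139, -0.003]
force: [0.2, 0.3, -2.2]
grip_width: 0.717
finger_force: 67.8
t: 6.9
tcp_pos: [0.6144, -0.2456, 0.0145]
orientation: [0.0, 3.141, -0.0]
force: [-0.9, 1.0, -3.4]
grip_width: 0.719
finger_force: 67.9
```

```bash
python3 -m pendant '[[-1,[0,0,1],[0,0,0]],[-1,[0,0,1],[0,0,0]],[-1,[0,0,0],[0,0,0]]]'
```

```text
t: 7.28
tcp_pos: [0.6145, -0.2457, 0.0135]
orientation: [0.0, 3.141, -0.0]
force: [-2.7, 1.9, 4.9]
grip_width: 0.722
finger_force: 68.7
```

```bash
python3 -m pendant '[[1,[0,0,0],[0,0,0]],[1,[0,0,0],[0,0,0]],[1,[0,0,0],[0,0,0]],[1,[0,0,0],[0,0,0]],[1,[0,0,-30],[0,0,0]],[1,[0,0,-50],[0,0,0]],[1,[0,0,-40],[0,0,0]],[1,[45,0,0],[0,0,0]]]'
python3 -m pendant '[[1,[45,0,0],[0,0,0]],[1,[47,0,0],[0,0,0]],[1,[0,0,0],[0,0,0]],[1,[0,0,0],[0,0,0]]]'
python3 - <<'E'
from m import *
p=read_camera('top')
print(ctr(p,(405,155),.042,'r',25), ctr(p,(407,198),.034,'b'))
save(p,'top2.png')
E
```

```text
t: 8.28
tcp_pos: [0.5734, -0.2476, 0.1376]
orientation: [-0.002, 3.132, -0.01]
force: [0.5, -0.9, -0.5]
grip_width: 0.998
finger_force: 0.0
t: 8.78
tcp_pos: [0.478, -0.2461, 0.1329]
orientation: [0.001, 3.14, -0.002]
force: [0.5, 0.6, -0.4]
grip_width: 1.001
finger_force: 0.0
(array([ 0.61012638, -0.24381869]), array([ 0.61047898, -0.24385335]), 0.03273053467273712, np.float64(0.04189028007402529), np.int64(276)) (array([ 0.46856987, -0.25001937]), array([ 0.46455568, -0.25617503]), 0.025294099003076553, np.float64(0.033618413923198975), np.int64(74))
```

Red_large is seated: its top is at 41.9 mm against 42 mm expected, and it is centred within 2 mm. Blue_large is next.

```bash
python3 -m pendant '[[1,[0,0,50],[0,0,0]],[1,[0,0,40],[0,0,0]],[1,[0,0,26],[0,0,0]],[1,[0,0,13],[0,0,0]],[1,[0,0,0],[0,0,0]],[-1,[0,0,0],[0,0,0]],[-1,[0,0,0],[0,0,0]],[-1,[0,0,0],[0,0,0]]]'
python3 -m pendant '[[-1,[0,0,0],[0,0,0]],[-1,[0,0,0],[0,0,0]],[-1,[0,0,0],[0,0,0]]]'
```

```text
t: 9.82
tcp_pos: [0.4786, -0.2466, 0.0053]
orientation: [0.0, 3.139, -0.003]
force: [-0.7, 0.8, 6.6]
grip_width: 0.717
finger_force: 65.2
t: 10.2
tcp_pos: [0.4786, -0.2465, 0.0053]
orientation: [0.0, 3.139, -0.003]
force: [-0.6, -0.2, 5.8]
grip_width: 0.72
finger_force: 65.2
```

```bash
python3 -m pendant '[[-1,[0,0,-15],[0,0,0]],[-1,[0,0,-45],[0,0,0]],[-1,[0,0,-50],[0,0,0]],[-1,[-11.6,44.5,-5],[0,0,0]],[-1,[-11.6,44.5,0],[0,0,0]],[-1,[-11.6,44.5,0],[0,0,0]],[-1,[-11.6,44.5,0],[0,0,0]],[-1,[-11.6,44.5,0],[0,0,0]]]'
python3 -m pendant '[[-1,[-11.6,44.5,0],[0,0,0]],[-1,[-11.6,44.5,0],[0,0,0]],[-1,[-11.6,44.5,0],[0,0,0]],[-1,[-11.6,44.5,0],[0,0,0]],[-1,[-11.6,44.5,0],[0,0,0]],[-1,[-11.6,44.5,0],[0,0,0]],[-1,[0,0,0],[0,0,0]],[-1,[0,0,0],[0,0,0]]]'
python3 - <<'E'
from h import *
p=read_camera('scene'); im=p['img'][150:340,290:490]
cv2.imwrite('pics/s2.png',cv2.resize(im[:,:,::-1],None,fx=3,fy=3,interpolation=cv2.INTER_CUBIC))
E
```

```text
t: 11.2
tcp_pos: [0.5354, -0.0215, 0.1193]
orientation: [0.0, 3.141, -0.0]
force: [-0.5, 0.0, -3.4]
grip_width: 0.715
finger_force: 67.0
t: 12.2
tcp_pos: [0.6044, 0.2437, 0.1184]
orientation: [0.001, -3.141, 0.001]
force: [-0.0, -1.0, -3.1]
grip_width: 0.718
finger_force: 67.1
```

View pics/s2.png

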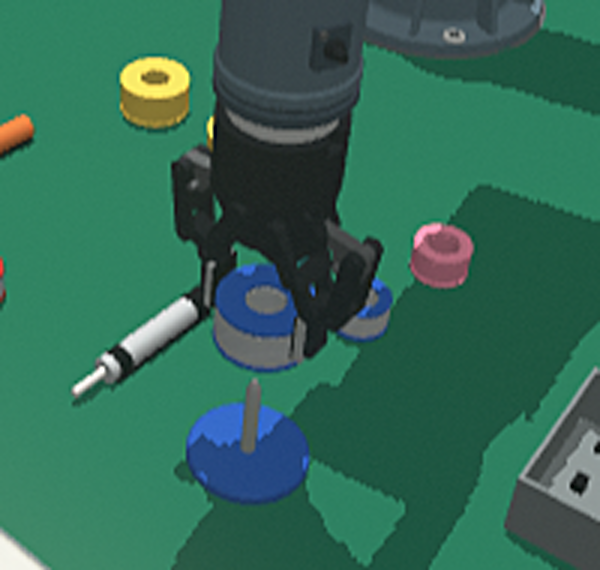

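Blue_large hangs level with its hole at (266,300), in line with the post from (248,450) to (256,382). I can lower it.

```bash
python3 -m pendant '[[-1,[-1.5,-1,25],[0,0,0]],[-1,[0,0,30],[0,0,0]],[-1,[0,0,25],[0,0,0]],[-1,[0,0,18],[0,0,0]],[-1,[0,0,3],[0,0,0]],[-1,[0,0,2],[0,0,0]],[-1,[0,0,1],[0,0,0]],[-1,[0,0,0],[0,0,0]]]'
python3 -m pendant '[[-1,[0,0,1],[0,0,0]],[-1,[0,0,1],[0,0,0]],[-1,[0,0,0],[0,0,0]]]'
```

```text
t: 13.25
tcp_pos: [0.607, 0.2431, 0.0151]
orientation: [0.0, 3.14, 0.0]
force: [-0.0, -0.4, -2.7]
grip_width: 0.715
finger_force: 67.1
t: 13.62
tcp_pos: [0.6067, 0.2431, 0.0133]
orientation: [-0.0, 3.141, -0.0]
force: [-3.4, -0.0, 5.9]
grip_width: 0.721
finger_force: 67.9
```

```bash
python3 -m pendant '[[1,[0,0,0],[0,0,0]],[1,[0,0,0],[0,0,0]],[1,[0,0,0],[0,0,0]],[1,[0,0,0],[0,0,0]],[1,[0,0,-30],[0,0,0]],[1,[0,0,-50],[0,0,0]],[1,[0,0,-40],[0,0,0]],[0.6,[40,-5.4,0],[0,0,0]]]'
python3 -m pendant '[[0.6,[40,-5.4,0],[0,0,0]],[0.6,[40,-5.4,0],[0,0,0]],[0.6,[40,-5.4,0],[0,0,0]],[0.6,[0,0,0],[0,0,0]],[0.6,[0,0,0],[0,0,0]]]'
python3 - <<'E'
from m import *
p=read_camera('top')
print(ctr(p,(250,159),.042,'b',25))
E
```

```text
t: 14.62
tcp_pos: [0.5711, 0.238, 0.1375]
orientation: [0.002, 3.131, 0.003]
force: [-0.7, -0.1, -1.3]
grip_width: 0.82
finger_force: 0.0
t: 15.25
tcp_pos: [0.4475, 0.2216, 0.1329]
orientation: [0.0, 3.14, 0.001]
force: [0.3, -0.1, -1.0]
grip_width: 0.8
finger_force: 0.0
(array([0.60379738, 0.24233142]), array([0.60479784, 0.24243399]), 0.03228254243731499, np.float64(0.041649200585319734), np.int64(259))
```

Blue_large is seated too (top at 41.6 mm). Now blue_small.

```bash
python3 -m pendant '[[0.6,[0,0,50],[0,0,0]],[0.6,[0,0,40],[0,0,0]],[0.6,[0,0,25],[0,0,0]],[0.6,[0,0,13],[0,0,0]],[0.6,[0,0,0],[0,0,0]],[-1,[0,0,0],[0,0,0]],[-1,[0,0,0],[0,0,0]],[-1,[0,0,0],[0,0,0]]]'
python3 -m pendant '[[-1,[0,0,0],[0,0,0]],[-1,[0,0,0],[0,0,0]],[-1,[0,0,0],[0,0,0]]]'
python3 - <<'E'
from h import *
save(read_camera('wrist'),'w2.png')
E
```

```text
t: 16.3
tcp_pos: [0.4478, 0.2217, 0.0058]
orientation: [0.0, 3.139, 0.001]
force: [-0.0, -0.1, 6.9]
grip_width: 0.501
finger_force: 64.2
t: 16.68
tcp_pos: [0.4478, 0.2217, 0.0058]
orientation: [0.0, 3.139, 0.001]
force: [-0.4, -0.4, 6.4]
grip_width: 0.501
finger_force: 64.2
```

View pics/w2.png

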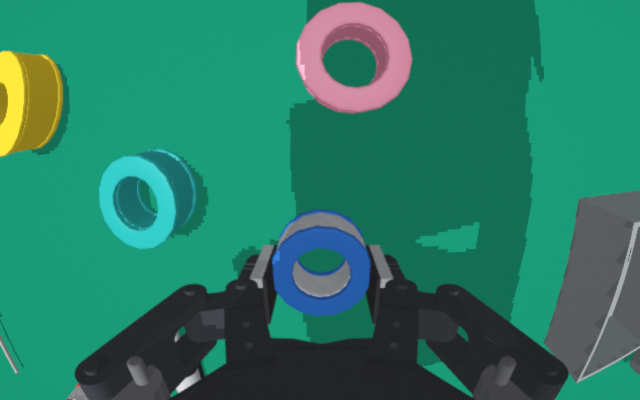

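Blue_small is gripped square at (322,270), with pink and turquoise clear of the fingers. I'll lift it and carry it over the blue post.

```bash
python3 -m pendant '[[-1,[0,0,-15],[0,0,0]],[-1,[0,0,-45],[0,0,0]],[-1,[0,0,-50],[0,0,0]],[-1,[-30,5,-5],[0,0,0]],[-1,[-44,5,0],[0,0,0]],[-1,[-44,5,0],[0,0,0]],[-1,[-41,5,0],[0,0,0]],[-1,[0,0,0],[0,0,0]]]'
python3 -m pendant '[[-1,[0,0,0],[0,0,0]]]'
python3 - <<'E'
from h import *
p=read_camera('scene'); im=p['img'][150:340,290:490]
cv2.imwrite('pics/s3.png',cv2.resize(im[:,:,::-1],None,fx=3,fy=3,interpolation=cv2.INTER_CUBIC))
E
```

```text
t: 17.73
tcp_pos: [0.6077, 0.2411, 0.12]
orientation: [0.002, 3.14, 0.0]
force: [-0.1, -0.6, -1.4]
grip_width: 0.5
finger_force: 64.2
t: 17.85
tcp_pos: [0.6045, 0.2413, 0.1193]
orientation: [-0.0, -3.14, 0.0]
force: [-0.2, 0.6, -1.9]
grip_width: 0.5
finger_force: 64.2
```

View pics/s3.png

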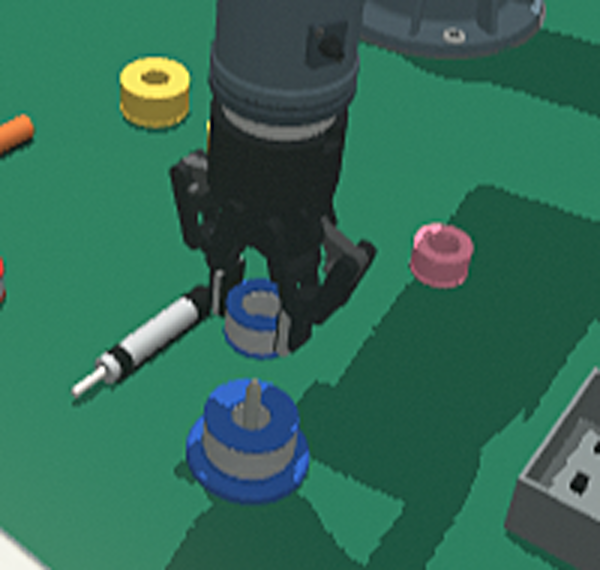

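The lower reel sits on the blue stand, and blue_small's hole at (263,303) is on the post line. I'll lower it onto the stack.

```bash
python3 -m pendant '[[-1,[-1.5,1,25],[0,0,0]],[-1,[0,0,25],[0,0,0]],[-1,[0,0,14],[0,0,0]],[-1,[0,0,3],[0,0,0]],[-1,[0,0,2],[0,0,0]],[-1,[0,0,0],[0,0,0]],[-1,[0,0,0],[0,0,0]]]'
python3 -m pendant '[[-1,[0,0,1],[0,0,0]],[-1,[0,0,1],[0,0,0]],[-1,[0,0,0],[0,0,0]]]'
```

```text
t: 18.77
tcp_pos: [0.6075, 0.2425, 0.0511]
orientation: [0.0, 3.14, 0.0]
force: [0.2, 0.1, -1.2]
grip_width: 0.501
finger_force: 64.1
t: 19.15
tcp_pos: [0.6068, 0.2423, 0.0481]
orientation: [-0.0, -3.141, 0.0]
force: [-0.5, -0.7, -0.5]
grip_width: 0.498
finger_force: 64.1
```

```bash
python3 -m pendant '[[-1,[0,0,1],[0,0,0]],[-1,[0,0,0],[0,0,0]],[-1,[0,0,0],[0,0,0]]]'
```

```text
t: 19.52
tcp_pos: [0.607, 0.2424, 0.0479]
orientation: [0.0, 3.141, -0.0]
force: [-4.2, -1.2, 5.3]
grip_width: 0.502
finger_force: 64.8
```

```bash
python3 -m pendant '[[0.6,[0,0,0],[0,0,0]],[0.6,[0,0,0],[0,0,0]],[0.6,[0,0,0],[0,0,0]],[0.6,[0,0,-30],[0,0,0]],[0.6,[0,0,-45],[0,0,0]],[0.6,[0,0,-10],[0,0,0]],[0.6,[-3.8,-50,0],[0,0,0]],[0.6,[-3.8,-50,0],[0,0,0]]]'
python3 -m pendant '[[0.6,[-3.8,-50,0],[0,0,0]],[0.6,[-3.8,-50,0],[0,0,0]],[0.6,[-3.8,-51,0],[0,0,0]],[0.6,[0,0,0],[0,0,0]],[0.6,[0,0,0],[0,0,0]]]'
python3 - <<'E'
from m import *
p=read_camera('top')
print(ctr(p,(247,158),.070,'b',16))
E
```

```text
t: 20.52
tcp_pos: [0.6141, 0.1418, 0.1317]
orientation: [0.003, -3.141, 0.0]
force: [0.7, -1.1, -0.0]
grip_width: 0.804
finger_force: 0.0
t: 21.15
tcp_pos: [0.6254, -0.0084, 0.1315]
orientation: [-0.001, -3.14, -0.001]
force: [-0.3, 0.3, 0.3]
grip_width: 0.799
finger_force: 0.0
(array([0.60330194, 0.24304172]), array([0.6043274 , 0.24245289]), 0.023651935160160065, np.float64(0.06923119255153276), np.int64(124))
```

Blue_small is seated, with its top at 69–70 mm. Red_small is the last one.

```bash
python3 -m pendant '[[0.6,[0,0,50],[0,0,0]],[0.6,[0,0,40],[0,0,0]],[0.6,[0,0,25],[0,0,0]],[0.6,[0,0,12],[0,0,0]],[0.6,[0,0,0],[0,0,0]],[-1,[0,0,0],[0,0,0]],[-1,[0,0,0],[0,0,0]],[-1,[0,0,0],[0,0,0]]]'
python3 -m pendant '[[-1,[0,0,0],[0,0,0]],[-1,[0,0,0],[0,0,0]]]'
```

```text
t: 22.2
tcp_pos: [0.6274, -0.0088, 0.0072]
orientation: [0.0, 3.138, -0.001]
force: [-0.5, 1.6, 7.0]
grip_width: 0.501
finger_force: 61.6
t: 22.45
tcp_pos: [0.6274, -0.0088, 0.0072]
orientation: [0.0, 3.138, -0.001]
force: [-0.0, 1.5, 5.5]
grip_width: 0.5
finger_force: 61.6
```

```bash
python3 -m pendant '[[-1,[0,0,-15],[0,0,0]],[-1,[0,0,-45],[0,0,0]],[-1,[0,0,-50],[0,0,0]],[-1,[2.5,-47.3,-5],[0,0,0]],[-1,[2.5,-47.3,0],[0,0,0]],[-1,[2.5,-47.3,0],[0,0,0]],[-1,[2.5,-47.3,0],[0,0,0]],[-1,[2.5,-47.3,0],[0,0,0]]]'
python3 -m pendant '[[-1,[0,0,0],[0,0,0]],[-1,[0,0,0],[0,0,0]]]'
python3 - <<'E'
from h import *
p=read_camera('scene'); im=p['img'][80:280,120:390]
cv2.imwrite('pics/s4.png',cv2.resize(im[:,:,::-1],None,fx=2.9,fy=2.9,interpolation=cv2.INTER_CUBIC))
E
```

```text
t: 23.45
tcp_pos: [0.613, -0.2467, 0.1212]
orientation: [0.0, 3.141, -0.0]
force: [0.6, 0.7, -1.8]
grip_width: 0.499
finger_force: 61.4
t: 23.7
tcp_pos: [0.6131, -0.2448, 0.1205]
orientation: [-0.001, -3.141, -0.001]
force: [0.3, 0.8, -1.3]
grip_width: 0.497
finger_force: 61.5
```

View pics/s4.png

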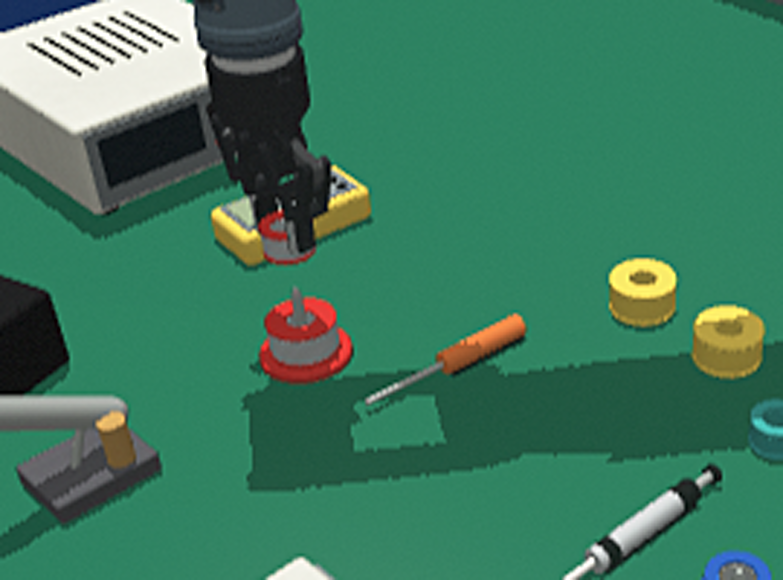

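Red_small at (288,226) is level and in line with the post top at (297,290). I'll lower it.

```bash
python3 -m pendant '[[-1,[-0.5,0,25],[0,0,0]],[-1,[0,0,25],[0,0,0]],[-1,[0,0,14],[0,0,0]],[-1,[0,0,3],[0,0,0]],[-1,[0,0,2],[0,0,0]],[-1,[0,0,0],[0,0,0]],[-1,[0,0,0],[0,0,0]]]'
python3 -m pendant '[[-1,[0,0,1],[0,0,0]],[-1,[0,0,1],[0,0,0]],[-1,[0,0,0],[0,0,0]]]'
```

```text
t: 24.62
tcp_pos: [0.6143, -0.2455, 0.0521]
orientation: [0.0, 3.14, -0.001]
force: [1.0, 0.2, -1.1]
grip_width: 0.499
finger_force: 61.5
t: 25.0
tcp_pos: [0.6139, -0.2452, 0.0493]
orientation: [0.0, 3.142, -0.0]
force: [0.6, -0.4, -0.5]
grip_width: 0.499
finger_force: 61.5
```

```bash
python3 -m pendant '[[-1,[0,0,1],[0,0,0]],[-1,[0,0,0],[0,0,0]],[-1,[0,0,0],[0,0,0]]]'
```

```text
t: 25.38
tcp_pos: [0.6139, -0.2453, 0.0492]
orientation: [-0.0, -3.142, 0.0]
force: [-3.8, 1.3, 5.6]
grip_width: 0.5
finger_force: 62.1
```

```bash
python3 -m pendant '[[0.6,[0,0,0],[0,0,0]],[0.6,[0,0,0],[0,0,0]],[0.6,[0,0,0],[0,0,0]],[0.6,[0,0,-30],[0,0,0]],[0.6,[0,0,-45],[0,0,0]],[0.6,[0,0,-40],[0,0,0]],[0.6,[40,40,0],[0,0,0]],[0.6,[40,40,0],[0,0,0]]]'
python3 -m pendant '[[0.6,[40,40,0],[0,0,0]],[0.6,[20,40,0],[0,0,0]],[0.6,[0,0,0],[0,0,0]],[0.6,[0,0,0],[0,0,0]]]'
python3 - <<'E'
from m import *
p=read_camera('top')
print(ctr(p,(408,150),.070,'r',17)); print(ctr(p,(247,158),.070,'b',16))
p=read_camera('scene'); cv2.imwrite('pics/s5.png',cv2.resize(p['img'][130:350,160:500][:,:,::-1],None,fx=2.3,fy=2.3,interpolation=cv2.INTER_CUBIC))
E
```

```text
t: 26.38
tcp_pos: [0.5333, -0.1647, 0.1639]
orientation: [0.001, 3.14, -0.001]
force: [0.3, 0.2, 0.6]
grip_width: 0.801
finger_force: 0.0
t: 26.88
tcp_pos: [0.4747, -0.0856, 0.1638]
orientation: [-0.0, 3.14, -0.001]
force: [0.0, 0.2, 0.9]
grip_width: 0.798
finger_force: 0.0
(array([ 0.61108267, -0.24318582]), array([ 0.61121988, -0.24419887]), 0.0238378643989563, np.float64(0.06981993351912341), np.int64(136))
(array([0.60373276, 0.24186975]), array([0.60405639, 0.24224638]), 0.02374289371073246, np.float64(0.06934805198854832), np.int64(123))
```

View pics/s5.png

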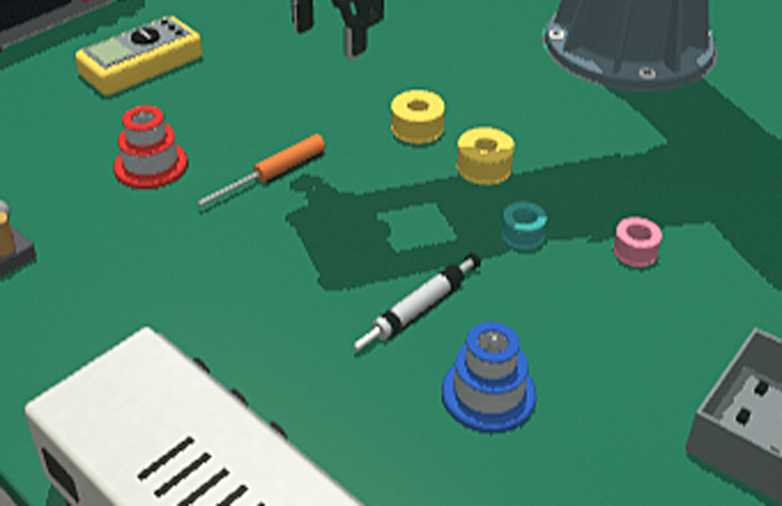

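Both stacks are right: red at (145,150) and blue at (490,375), each flat with tops at about 70 mm. Nothing else has moved, and the gripper is clear.

```bash
python3 -c "from bench import *; print(sign_off())"
```

```text
the job is handed in; nothing more can be done
None
```

The job is handed in at about 27 s of the 102 s allowed: the last camera check showed all four reels on their matching stands, large below small and seated flat, with the multimeter, bin, pump and screwdriver left alone.

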